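# Load a stone sample into the test cell and hold its cover down

## Task

Plug the tall slim stone sample upright into the square pocket of the metal test cell, all the way to the bottom, and let go of it. Then take the white cover by its handle, bring it over the cell so that the sample comes up through its window, slide it about until the blind hole in its underside drops onto the cell's locating pin, and press it down against the sprung seal as far as it goes. Finish while still holding the cover pressed fully down, and leave the stone cubes, the brush and the spatula beside it where they lie.

Things in the scene. Friction and masses are not known exactly. Their poses are not given: they have to be found in the camera images.
- cell: Aluminium test cell, fixed to the bench: a block 90 (its x) x 160 (its y) x 40 high mm. Origin: centre of its underside, on the bench, z up. Towards its -y end the square pocket, towards its +y end the upright steel locating pin; over its top lies a sprung black rubber-faced seal plate, 84 x 152 mm, 6 thick, with a 44 x 44 mm window around the pocket and a 20 mm hole around the pin.
- pocket (a point): Centre of the pocket's mouth, in the top face of the aluminium block (40 mm above the bench), 40 mm from the cell's origin towards its -y; the axes are the cell's. The pocket is 32 x 32 mm (sides along the cell's x and y) with a 2 mm lead-in, and 30 mm deep, so its floor is 10 mm above the bench.
- pin_tip (a point): Top of the locating pin, 62 mm above the bench, 50 mm from the cell's origin towards its +y. The pin is 12 mm thick; its last 4.5 mm taper to 5 mm. It stands 10 mm above the seal plate when that is up and 16 mm when it is pressed down.
- pin_foot (a point): The point of the pin's axis at the top face of the aluminium block, 40 mm above the bench.
- seal (a joint): Height of the sprung seal plate: 0 = up (its top 52 mm above the bench), growing as it is pressed down to 0.006 m = fully down on the block (top 46 mm above the bench), a hard stop. It takes about 6 N to start moving and about 12 N fully down, more than the cover's weight, and it springs back up when let go.
- sample: Reddish stone sample, the only tall slim prism: 30 x 30 mm square, 75 mm tall, about 0.16 kg, standing upright on the bench. Origin: centre of its underside, x and y square to its sides. Fully plugged in, its underside is 10 mm and its top 85 mm above the bench.
- cover: White plastic cover, about 0.35 kg, flat on the bench. Plate 80 (its x) x 150 (its y) mm, 17.5 mm thick (20.5 mm beyond the window). Origin: centre of its underside, z up. Window towards its -y end, bar handle on top. On the cell its x and y point as the cell's, window over pocket, hole over pin; underside 52 mm above the bench on the raised seal, 46 mm fully pressed.
- cover_grip (a point): Middle of the cover's handle, where to pinch it along the cover's x: 12 mm from the cover's origin towards its +y, 48 mm above the underside. The handle is a bar 20 mm (cover's x) x 36 mm (cover's y), its top 65.5 mm above the underside.
- cover_hole (a point): Mouth of the blind round hole in the cover's underside, unseen from above: 50 mm from the cover's origin towards its +y, 14.4 mm wide with a 2 mm lead-in, 17.5 mm deep.
- cover_window (a point): Centre, at the cover's underside, of the 45 x 45 mm window that goes right through: 40 mm from the cover's origin towards its -y.
- cube_a: Bystander: reddish stone cube, 45 mm, near the sample on its far side; origin under its centre.
- cube_b: Bystander: reddish stone cube, 45 mm, near the sample on its robot side; origin under its centre.
- brush: Bystander: brush lying between the robot and the cell, roughly along y.
- spatula: Bystander: spatula lying beyond the cell, roughly along y.
Things that resemble listed ones, but are neither listed nor needed, are in the scene too. What is meant by the cell is not turquoise, and is the smaller of those in its own colour.

How it is judged:
On the way, in this order (a step that is already met when the one before it is completed fails the run):
1. the sample stands in the pocket, on its floor, and the fingers have let go of it (z of sample in the frame of cell below 0.0135 m and horizontal distance between sample and pocket below 0.0035 m and angle between sample's own z axis and vertical below 0.08 rad and contact force between the fingers and sample below 0.1 N), for 0.1 s.
2. the cover has dropped onto the locating pin, with the sample in its window (z of sample in the frame of cell below 0.0135 m and horizontal distance between sample and pocket below 0.0035 m and angle between sample's own z axis and vertical below 0.08 rad and horizontal distance between cover_hole and pin_foot below 0.0035 m and angle between the y axis of cover and the y axis of cell, either way round below 0.15 rad and horizontal distance between cover_window and pocket below 0.015 m and z of cover_hole in the frame of cell below 0.056 m and angle between cover's own z axis and vertical below 0.06 rad), for 0.1 s.
At the end, for the whole second after the job is handed in: Sample upright in the pocket, within 3.5 mm of its floor and centre. Cover level on the pin (hole within 3.5 mm of its axis), turned as the cell within 0.15 rad, holding the seal at least 4.5 of its 6 mm down, still and with the fingers on it, through the last second (z of sample in the frame of cell below 0.0135 m and horizontal distance between sample and pocket below 0.0035 m and angle between sample's own z axis and vertical below 0.08 rad and horizontal distance between cover_hole and pin_foot below 0.0035 m and angle between the y axis of cover and the y axis of cell, either way round below 0.15 rad and horizontal distance between cover_window and pocket below 0.015 m and z of cover_hole in the frame of cell below 0.0485 m and angle between cover's own z axis and vertical below 0.06 rad and value of joint seal above 0.0045 m and contact force between the fingers and cover above 1 N and linear speed of cover below 0.02 m/s); the arm keeps its last pose, push and grip.
It fails at once if a stone cube, the brush or the spatula is pushed more than 30 mm from its place (distance of any of cube_a, cube_b, brush, spatula from where it was at the start of the episode above 0.03 m).
It also fails if it takes over 58 s, if anything falls off the work surface, if the arm or the gripper's body presses on something with over 40 N, if the wrist force passes 120 N, or if a joint passes its speed limit or range.

## Robot

A 6-joint arm with a two-finger parallel gripper is mounted at the origin on the work surface. World frame = base frame: x ahead of the robot, y to its left, z up, the work surface at z = 0. Lengths are in m, angles in rad, forces in N, time in s.
With the tool pointing down it reaches from about 0.325 to 0.775 m from the base axis. Payload 5.5 kg.
Tool frame: the origin (TCP) lies on the centre line of the jaws, within the pads' length; the fingertips stand 25 mm ahead of it and the grasp point (between the pads) lies 6 mm ahead of it; z points along the fingers, y is the line along which they close (so a half turn about z gives the same grasp; the last joint's range is limited). The gripper opens to 85 mm and grips with 20 to 120 N. Pads are 22 mm wide; open, the fingers measure 114 mm over their backs; the gripper's body (76 mm by 85 mm) begins 54 mm behind the grasp point. The pads swing forward as they close: fully open they stand 13 mm farther back than shut.
Start: joints at [-1.387, 0.091, 1.231, -0, 1.82, -0.057], TCP at [0.143, -0.583, 0.235] pointing down, gripper open.
Joint ranges: [-2.87, 2.87], [-0.86, 2.18], [0.17, 2.46], [-1.51, 4.65], [0.06, 2.69], [-2.65, 2.65]. Speed limits (rad/s): [2.57, 2.57, 3.01, 3.14, 3.14, 3.14].

## Interface

Orientations are given as a 3x3 rotation matrix whose columns are the frame's x, y, z axes.
In Python, from rig import * gives the robot as it stands. The module is installed in compiled form; this text tells all that it offers.
- The arm moves only by the tool carry_out, never from a script. Its arguments are lists of equal length, an entry for each row: "xyz": the shift along the tool's x, y, z in m, a list of three; "spin": the turn about the tool's z in degrees; "jaw": the opening, from 0 (shut) to 1 (fully open). In form: {"xyz": [[x, y, z], ...], "spin": [spin, ...], "jaw": [jaw, ...]}. A call has 1 to 12 rows; each row is the pose to reach, as a shift and turn from the pose commanded when the call began, along the tool's axes at that moment; what a row does not reach only later rows make up. A row lasts 1/10 s, in which the tool goes at most 50 mm and 8.59 degrees, less where a joint would pass 70% of its speed; a pose out of reach is approached as far as the arm can. A call with a gripper value outside its range is refused whole. The fingers move at their own pace and stop on an object; the grip force is fixed at half the most. Time passes only in rows, so rows that repeat a pose let the fingers close. It gives the time, the measured TCP pose, the force, the opening and the grip force at its end, in the units of the state.
- read_state(): the state, without advancing time (a new reading comes with each control period).
- camera(name): name is "side" or "top"; returns a dict with "pixels" (400x640x3 uint8, red, green, blue), "fx", "fy", "cx", "cy" (pixels), "rvec" (rotation vector, rad) and "tvec" (3), from world to camera coordinates, as OpenCV has them. Camera axes: x right, y down, z forward; pixel columns grow to the right and rows downward; lengths in m; the calibration is good to about 2 mm. A picture is of the moment at which its call begins. There is no depth.
- sign_off(): hands the job in; it is judged then, once.
The state is a dict: "t": time; "joint_pos": joint angles; "joint_velocities": joint speeds; "tau": joint torques, N m; "tool_pos": TCP position; "tool_rot": TCP orientation; "wrist_force": force on the tool from outside, world axes, zero at the start; "torque": the same for the moment, N m; "finger_gap": opening from 0.0 (shut) to 1.0 (fully open); "grasp_force": force on a finger pad.
Only numpy, scipy, OpenCV 4.12 (cv2) and the standard library are available. Lean on these libraries where they do the work, as an engineer would, in place of code of your own. Each camera call takes 0.05 s, during which the arm holds its last target. There are 200 camera calls.

## Working session

There is one attempt and no reset: what is moved stays moved. The work goes in short steps, Python scripts to look and compute and a tool call to move; the robot and the scene stay as the last step left them, time stands still between calls to the robot, and variables do not carry over. Pictures are saved under pics/ and viewed, at most 10 in all, crops included, and the job is handed in when it is done.

Besides the shell and the picture viewer there is one more tool, called after ">>>" as name(argument=value, ...) on one line, values as JSON. carry_out: Moves the arm, as the interface text tells. Its arguments: {"type":"object","properties":{"xyz":{"type":"array"},"spin":{"type":"array"},"jaw":{"type":"array"}},"required":["xyz","spin","jaw"]}

```bash
mkdir -p pics; cat > h.py <<'E'
from rig import *
import numpy as np, cv2
def cam(n):
    c=camera(n); c['R']=cv2.Rodrigues(np.array(c['rvec'],float))[0]; c['t']=np.array(c['tvec'],float).ravel(); return c
def save(c,f): cv2.imwrite(f,c['pixels'][:,:,::-1])
def ray(c,u,v,z):
    d=c['R'].T@np.array([(u-c['cx'])/c['fx'],(v-c['cy'])/c['fy'],1.]); o=-c['R'].T@c['t']
    return o+d*(z-o[2])/d[2]
def proj(c,p):
    q=c['R']@np.array(p,float)+c['t']; return c['fx']*q[0]/q[2]+c['cx'],c['fy']*q[1]/q[2]+c['cy']
E
python3 - <<'E'
from h import *
import pickle
for n in('top','side'):
    c=cam(n); save(c,f'pics/{n}0.png'); pickle.dump(c,open(f'{n}0.pkl','wb'))
    print(n,c['fx'],c['cx'],c['cy'],-c['R'].T@c['t'],c['R'][2])
s=read_state(); print(s['t'],s['tool_pos'],np.round(s['tool_rot'],3),s['finger_gap'],s['wrist_force'])
E
```

```text
top 361.039011803096 327.1363421508171 203.6190033107393 [0.32586073 0.0146138  1.06810013] [ 0.15198718 -0.02037424 -0.98817245]
side 483.3969602542791 316.14753824644714 189.48131388589556 [0.10241339 0.64207139 0.83424422] [ 0.3661155  -0.58771442 -0.72149234]
0.1 [ 0.1430546  -0.58243824  0.23383183] [[ 0.971  0.238 -0.   ]
 [ 0.238 -0.971  0.002]
 [ 0.    -0.002 -1.   ]] 0.999510236299104 [0.38194004 0.93288198 0.54810273]
```

View pics/top0.png

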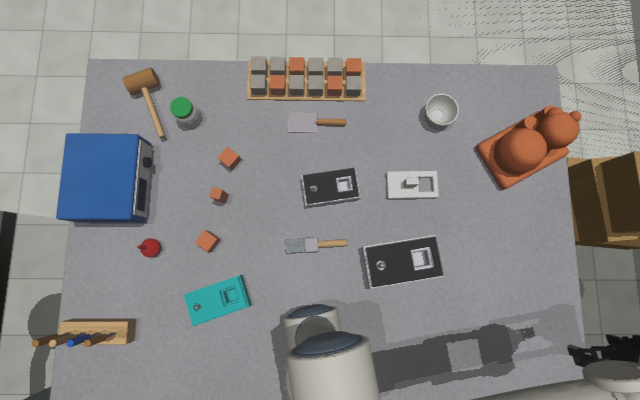

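View pics/side0.png

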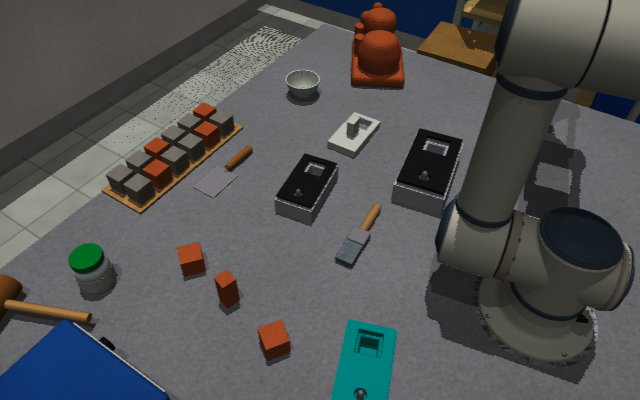

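```bash
python3 - <<'E'
from h import *
import pickle
T=pickle.load(open('top0.pkl','rb'));S=pickle.load(open('side0.pkl','rb'))
def cr(c,x,y,w,h,k): return cv2.resize(c['pixels'][y:y+h,x:x+w,::-1],None,fx=k,fy=k,interpolation=cv2.INTER_CUBIC)
a=cr(T,294,160,150,50,5)          # cell+cover
b=cr(T,190,140,70,120,3)  #210x360
d=cr(S,170,235,130,130,2.7)#351
e=cr(S,270,145,75,80,3)#225x240
m=np.zeros((610-10,800,3),np.uint8)
m[:250,:750]=a
b=b[:345];d=d[:345]
m[252:252+b.shape[0],:210]=b; m[252:252+d.shape[0],212:212+d.shape[1]]=d; m[252:252+240,570:795]=e
cv2.imwrite('pics/crop0.png',m)
for n,c,r in(('top',T,(185,140,75,120)),('side',S,(170,235,130,130))):
    p=c['pixels']; hsv=cv2.cvtColor(p,cv2.COLOR_RGB2HSV); x,y,w,h=r
    M=cv2.inRange(hsv,(0,130,60),(14,255,255)); 
    Z=np.zeros_like(M); Z[y:y+h,x:x+w]=M[y:y+h,x:x+w]
    nl,L,st,ce=cv2.connectedComponentsWithStats(Z)
    for i in range(1,nl):
        if st[i,4]>40:
            v=hsv[...,2][L==i]; print(n,st[i],ce[i],np.percentile(v,[5,25,50,75,95]))
    p=c['pixels']
    # black seal plates
    g=hsv[...,2]
    Z=((g<60)*255).astype(np.uint8)
    nl,L,st,ce=cv2.connectedComponentsWithStats(Z)
    for i in range(1,nl):
        if 500<st[i,4]<6000:
            cs,_=cv2.findContours((L==i).astype(np.uint8),cv2.RETR_EXTERNAL,cv2.CHAIN_APPROX_NONE)
            R=cv2.minAreaRect(max(cs,key=len)); print(n,'black',st[i],R)
            w=np.array([ray(c,*q,.052)[:2] for q in cv2.boxPoints(R)]); print(np.round(w,4).tolist(),w.mean(0))
E
```

```text
top [218 147  20  20 212] [227.71698113 156.63207547] [165. 182. 183. 184. 186.]
top [210 188  12  11  97] [215.57731959 193.12371134] [159.6 180.  181.  182.  183. ]
top [196 231  21  20 242] [205.90909091 240.45041322] [162.15 182.   183.   184.   186.  ]
top black [ 602  153   38   79 2331] ((622.8838500976562, 193.39242553710938), (77.18648529052734, 33.475494384765625), 81.46923065185547)
[[0.6242, -0.8138], [0.6403, -0.9154], [0.4137, -0.9197], [0.3991, -0.8214]] [ 0.51932024 -0.86756509]
top black [ 568  160   70   89 2212] ((590.12353515625, 214.6861114501953), (103.18172454833984, 51.76784133911133), 61.620758056640625)
[[0.5508, -0.6345], [0.6261, -0.7773], [0.3603, -0.8901], [0.2912, -0.7509]] [ 0.45709147 -0.76320028]
top black [ 304  169   54   34 1076] ((330.4764404296875, 185.58880615234375), (27.463577270507812, 51.21064376831055), 81.67434692382812)
[[0.563, 0.0629], [0.5861, -0.0834], [0.5063, -0.0941], [0.4839, 0.0506]] [ 0.53482979 -0.01597219]
top black [  0 212  16 121 988] ((1.589219093322754, 271.81597900390625), (13.192596435546875, 119.76808166503906), 7.431
[... 2200 characters left out ...]
21]
side black [ 79 262  39  39 667] ((99.52684020996094, 284.1811828613281), (25.478113174438477, 42.43621063232422), 55.00798034667969)
[[0.742, 0.4628], [0.7312, 0.3899], [0.6709, 0.4075], [0.6837, 0.4773]] [0.70697079 0.43438751]
side black [215 280  25  36 542] ((228.25430297851562, 296.8393249511719), (35.468868255615234, 21.17072868347168), 80.90972137451172)
[[0.5301, 0.3121], [0.5017, 0.2847], [0.4461, 0.3372], [0.4732, 0.3627]] [0.48778273 0.32415669]
side black [   0  282   96   52 1141] ((47.025428771972656, 306.64385986328125), (50.60972595214844, 95.19872283935547), 88.72696685791016)
[[0.8671, 0.535], [0.722, 0.4351], [0.6372, 0.5033], [0.7715, 0.5951]] [0.74947713 0.51714577]
```

View pics/crop0.png

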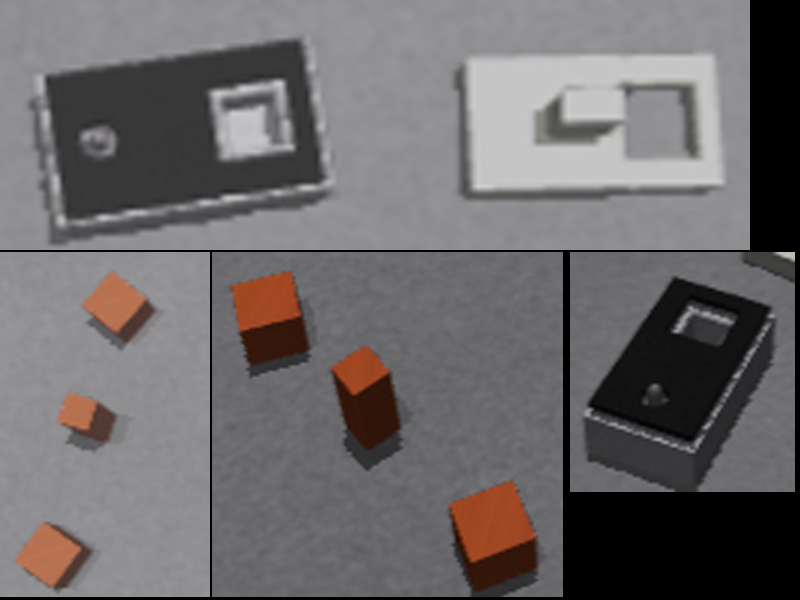

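Candidates for the cell in the top view are black/grey small at (330,187), black/grey large at (402,262) and turquoise at (217,300). The first one fits: it is not turquoise, and its plate measures about 83 x 147 mm. The sample is the slim prism at (216,193), between the cubes at (228,157) and (206,240). The cover is the white plate at (413,185), with its window on the right (-y).

```bash
cat >> h.py <<'E'
def rect(c,box,lo,hi,z,k=8,sat=None,pick=None,ch=2,blur=0):
    """mask in HSV channel ch between lo..hi within box (x,y,w,h); largest contour cast to plane z -> minAreaRect in mm"""
    x,y,w,h=box; p=c['pixels'][y:y+h,x:x+w]
    P=cv2.resize(p,None,fx=k,fy=k,interpolation=cv2.INTER_CUBIC); H=cv2.cvtColor(P,cv2.COLOR_RGB2HSV)
    M=cv2.inRange(H[...,ch],lo,hi)
    if sat: M&=cv2.inRange(H[...,1],*sat)
    M=cv2.morphologyEx(M,cv2.MORPH_OPEN,np.ones((k,k),np.uint8))
    cs,hi_=cv2.findContours(M,cv2.RETR_CCOMP,cv2.CHAIN_APPROX_NONE)
    q=max(cs,key=cv2.contourArea) if pick is None else pick(cs)
    uv=(q[:,0]+.5)/k-.5+np.array([x,y])
    W=np.array([ray(c,*a,z)[:2] for a in uv])
    r=cv2.minAreaRect((W*1000).astype(np.float32)); return r,W,cs
E
cat > m.py <<'E'
from h import *
import pickle,sys
T=pickle.load(open('top0.pkl','rb'));S=pickle.load(open('side0.pkl','rb'))
f=lambda r:(np.round(r[0],1),np.round(r[1],1),round(r[2],1))
print('plate top',f(rect(T,(295,160,72,55),0,85,.052)[0]))
print('plate side',f(rect(S,(270,145,75,80),0,32,.052)[0]))
print('sample top',f(rect(T,(203,178,32,35),172,255,.075,sat=(100,255))[0]))
print('sample side',f(rect(S,(205,260,40,55),130,255,.075,sat=(100,255))[0]))
print('cubeA top',f(rect(T,(212,142,32,32),172,255,.045,sat=(100,255))[0]),'cubeB',f(rect(T,(190,225,35,32),172,255,.045,sat=(100,255))[0]))
print('cover top',f(rect(T,(380,162,65,44),195,255,.0175,sat=(0,60))[0]))
print('cover side',f(rect(S,(320,105,70,60),150,255,.0175,sat=(0,60))[0]))
g=cv2.cvtColor(T['pixels'],cv2.COLOR_RGB2GRAY); print(g[176:200,396:420:2]); print(g[180:196,306:322])
g=cv2.cvtColor(S['pixels'],cv2.COLOR_RGB2GRAY); print(g[180:200,290:308])
E
python3 m.py
```

```text
plate top (array([534.9, -15.9]), array([ 84.8, 149.7]), 9.0)
plate side (array([533.6, -11.3]), array([ 85.9, 156.8]), 8.9)
sample top (array([507.5, 304.7]), array([28.1, 27.9]), 74.6)
sample side (array([506.9, 307.4]), array([29.2, 29. ]), 73.3)
cubeA top (array([621. , 283.1]), array([43.1, 42.9]), 51.5) cubeB (array([376.6, 334.4]), array([42.9, 43.2]), 55.5)
cover top (array([ 548.8, -261.6]), array([ 77.5, 145.2]), 1.7)
cover side (array([ 549.6, -261.4]), array([ 81.4, 147.8]), 1.2)
[[197 196 197 196 196 197 197 197 197 197 197 158]
 [196 196 196 196 197 187 168 176 188 189 181 126]
 [197 197 197 197 197 171 193 195 196 196 195 170]
 [196 197 197 197 185 151 197 197 197 196 197 177]
 [197 197 197 197 123 149 197 197 196 196 197 182]
 [196 197 197 181  89 149 197 197 197 196 197 183]
 [197 197 183 138  86 149 197 197 197 197 197 183]
 [197 197 181 129  87 148 197 197 197 197 197 185]
 [196 196 181 129  86 117 141 129 126 122 121 135]
 [196 196 181 129  86  90  92  88  88  87 110 167]
 [197 196 181 130  85  84  85  83  84  84 160 171]
 [196 196 181 136 104  94  95  97 101 171 
[... 2495 characters left out ...]
 17  17  19  18  18  19]
 [ 19  18  19  15   8  28  55  65  69  57  36  11  12  19  20  18  20  18]
 [ 18  18  19  14  14  32  42  51  51  44  36  26   9  18  18  18  19  20]
 [ 19  19  17  18  33  50  41  42  42  38  40  40  25  17  19  18  18  18]
 [ 20  18  20  23  54  67  39  41  40  34  47  63  47  19  18  19  19  18]
 [ 19  19  19  17  49  69  38  39  40  37  39  36  17  18  18  18  18  17]
 [ 16  18  18  18  18  19  23  26  28  25  21  19  18  19  18  19  20  20]
 [ 18  19  18  17  19  19  19  19  17  19  19  17  17  18  17  20  18  18]
 [ 17  18  17  18  18  19  18  18  17  19  18  19  20  19  18  18  19  19]
 [ 16  18  17  18  18  19  18  20  20  20  18  19  18  19  20  19  20  19]]
```

```bash
cat >> h.py <<'E'
def nav(p,yaw_y,s=None):
    """shift+spin in tool axes to world TCP p with tool y along angle yaw_y (deg, mod 180)"""
    s=s or read_state(); R=np.array(s['tool_rot']); d=R.T@(np.array(p)-s['tool_pos'])
    cur=np.degrees(np.arctan2(R[1,1],R[0,1])); w=(yaw_y-cur+90)%180-90
    print('shift',np.round(d,4),'spin',round(-w,2),'| now',np.round(s['tool_pos'],4),'yaw_y',round(cur,2),'t',round(s['t'],2),'F',np.round(s['wrist_force'],1),'gap',round(s['finger_gap'],3),'grip',round(s['grasp_force'],1),'j6',round(s['joint_pos'][5],2))
E
cat >> m.py <<'E'
E
python3 - <<'E'
from h import *
import pickle
T=pickle.load(open('top0.pkl','rb'));S=pickle.load(open('side0.pkl','rb'))
c0=np.array([.535,-.0155]);a=np.radians(9)
for z in(.052,):
  y=np.array([-np.sin(a),np.cos(a)]);x=np.array([np.cos(a),np.sin(a)])
  print('pin',c0+.05*y,'pocket',c0-.04*y)
print('pin side ray',ray(S,298,189.3,.062),'top ray',ray(T,313.2,187.6,.052))
# bright hole rim of the plate window, at z=.052
f=lambda r:(np.round(r[0],1),np.round(r[1],1),round(r[2],1))
print('win top',f(rect(T,(333,172,24,24),85,255,.052)[0]));print('win side',f(rect(S,(305,158,24,22),32,255,.052)[0]))
print('pinhole top',f(rect(T,(306,180,14,14),72,255,.052)[0]))
nav((.45,.05,.25),-16)
E
```

```text
pin [0.52717828 0.03388442] pocket [ 0.54125738 -0.05500753]
pin side ray [0.52818076 0.0345788  0.062     ] top ray [0.52833958 0.03373329 0.052     ]
win top (array([540.3, -54.8]), array([45.1, 46.4]), 8.6)
win side (array([539.3, -50.3]), array([44.2, 40.7]), 9.4)
pinhole top (array([526.5,  33.2]), array([19.9, 22.7]), 14.7)
shift [ 0.4489 -0.541  -0.0151] spin -60.2 | now [ 0.1431 -0.5824  0.2338] yaw_y -76.2 t 0.1 F [0.4 0.9 0.5] gap 1.0 grip 0.0 j6 -0.06
```

>>> carry_out(xyz=[[0.449,-0.541,-0.015],[0.449,-0.541,-0.015],[0.449,-0.541,-0.015],[0.449,-0.541,-0.015],[0.449,-0.541,-0.015],[0.449,-0.541,-0.015],[0.449,-0.541,-0.015],[0.449,-0.541,-0.015],[0.449,-0.541,-0.015],[0.449,-0.541,-0.015],[0.449,-0.541,-0.015],[0.449,-0.541,-0.015]], spin=[-60,-60,-60,-60,-60,-60,-60,-60,-60,-60,-60,-60], jaw=[1,1,1,1,1,1,1,1,1,1,1,1])

```text
t: 1.3
tool_pos: [0.4053, -0.041, 0.2476]
tool_rot: [[0.279, 0.96, 0.0], [0.96, -0.279, -0.0], [-0.0, 0.0, -1.0]]
wrist_force: [0.0, -0.3, 0.4]
finger_gap: 0.999
grasp_force: 0.0
```

```bash
python3 -c "
from h import *
nav((.507,.306,.17),-16)"
```

```text
shift [0.3616 0.0008 0.0776] spin -0.2 | now [ 0.4053 -0.041   0.2476] yaw_y -16.2 t 1.3 F [ 0.  -0.3  0.4] gap 0.999 grip 0.0 j6 0.1
```

>>> carry_out(xyz=[[0.362,0.001,0.03],[0.362,0.001,0.03],[0.362,0.001,0.03],[0.362,0.001,0.03],[0.362,0.001,0.03],[0.362,0.001,0.03],[0.362,0.001,0.03],[0.362,0.001,0.03],[0.362,0.001,0.078],[0.362,0.001,0.078],[0.362,0.001,0.078]], spin=[0,0,0,0,0,0,0,0,0,0,0], jaw=[1,1,1,1,1,1,1,1,1,1,1])

```text
t: 2.4
tool_pos: [0.5063, 0.3033, 0.1687]
tool_rot: [[0.28, 0.96, -0.003], [0.96, -0.28, -0.002], [-0.003, -0.003, -1.0]]
wrist_force: [0.1, -0.5, 1.3]
finger_gap: 1.002
grasp_force: 0.0
```

```bash
python3 -c "
from h import *
nav((.507,.306,.074),-16)
c=cam('side');save(c,'pics/s1.png');d=cv2.resize(c['pixels'][150:350,120:360,::-1],None,fx=3,fy=3);cv2.imwrite('pics/s1c.png',d)"
```

```text
shift [0.003  0.0002 0.0946] spin -0.23 | now [0.5063 0.3033 0.1687] yaw_y -16.23 t 2.4 F [ 0.1 -0.5  1.3] gap 1.002 grip 0.0 j6 0.77
```

View pics/s1c.png

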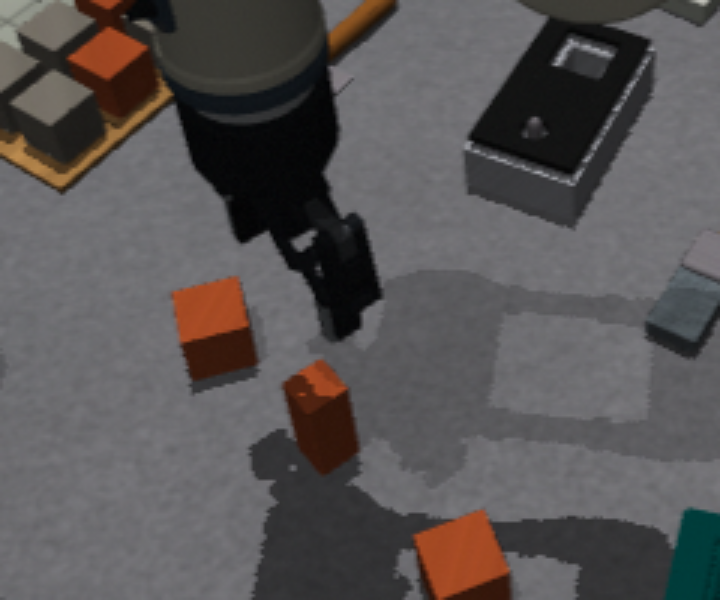

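The side view shows the open gripper above the sample at crop (320,390), clear of both cubes. The cell is at crop (560,90). I'll descend and grip.

>>> carry_out(xyz=[[0.003,0,0.03],[0.003,0,0.06],[0.003,0,0.085],[0.003,0,0.095],[0.003,0,0.095],[0.003,0,0.095],[0.003,0,0.095],[0.003,0,0.095],[0.003,0,0.095],[0.003,0,0.095],[0.003,0,0.095],[0.003,0,0.095]], spin=[0,0,0,0,0,0,0,0,0,0,0,0], jaw=[1,1,1,1,1,0.2,0.2,0.2,0.2,0.2,0.2,0.2])

```text
t: 3.65
tool_pos: [0.5086, 0.3076, 0.0762]
tool_rot: [[0.279, 0.96, 0.002], [0.96, -0.279, 0.001], [0.002, 0.002, -1.0]]
wrist_force: [0.0, -0.2, 6.1]
finger_gap: 0.315
grasp_force: 58.8
```

```bash
python3 -c "
from h import *
nav((.507,.306,.2),-16)"
```

```text
shift [-0.0017 -0.0009 -0.1238] spin -0.2 | now [0.5086 0.3076 0.0762] yaw_y -16.2 t 3.65 F [ 0.  -0.2  6.1] gap 0.315 grip 58.8 j6 0.77
```

>>> carry_out(xyz=[[0,0,-0.04],[0,0,-0.08],[0,0,-0.11],[0,0,-0.11]], spin=[0,0,0,0], jaw=[0.2,0.2,0.2,0.2])

```text
t: 4.05
tool_pos: [0.5094, 0.3081, 0.1904]
tool_rot: [[0.279, 0.96, 0.008], [0.96, -0.279, 0.004], [0.006, 0.006, -1.0]]
wrist_force: [0.5, -0.9, -1.1]
finger_gap: 0.31
grasp_force: 59.2
```

```bash
python3 -c "
from h import *
nav((.541,-.055,.17),8.8)"
```

```text
shift [-0.34    0.1315  0.0191] spin -25.0 | now [0.5094 0.3081 0.1904] yaw_y -16.2 t 4.05 F [ 0.5 -0.9 -1.1] gap 0.31 grip 59.2 j6 0.77
```

>>> carry_out(xyz=[[-0.34,0.1315,0],[-0.34,0.1315,0],[-0.34,0.1315,0],[-0.34,0.1315,0],[-0.34,0.1315,0],[-0.34,0.1315,0],[-0.34,0.1315,0],[-0.34,0.1315,0],[-0.34,0.1315,0.019],[-0.34,0.1315,0.019],[-0.34,0.1315,0.019],[-0.34,0.1315,0.019]], spin=[-25,-25,-25,-25,-25,-25,-25,-25,-25,-25,-25,-25], jaw=[0.2,0.2,0.2,0.2,0.2,0.2,0.2,0.2,0.2,0.2,0.2,0.2])

```text
t: 5.25
tool_pos: [0.5392, -0.0553, 0.1657]
tool_rot: [[-0.154, 0.988, -0.0], [0.988, 0.154, 0.0], [0.0, -0.0, -1.0]]
wrist_force: [-0.1, 0.2, -2.3]
finger_gap: 0.31
grasp_force: 59.3
```

```bash
python3 - <<'E'
from h import *
import pickle
nav((.541,-.055,.17),8.8)
c=cam('side');pickle.dump(c,open('side1.pkl','wb'));t=cam('top');pickle.dump(t,open('top1.pkl','wb'))
a=cv2.resize(c['pixels'][80:230,260:380,::-1],None,fx=4,fy=4,interpolation=cv2.INTER_CUBIC)
b=cv2.resize(t['pixels'][140:240,290:365,::-1],None,fx=4,fy=4,interpolation=cv2.INTER_CUBIC)
m=np.zeros((600,780,3),np.uint8);m[:,:480]=a;m[:400,480:]=b;cv2.imwrite('pics/c1.png',m)
E
```

```text
shift [ 0.      0.0018 -0.0043] spin 0.06 | now [ 0.5392 -0.0553  0.1657] yaw_y 8.86 t 5.25 F [-0.1  0.2 -2.3] gap 0.31 grip 59.3 j6 -0.32
```

View pics/c1.png

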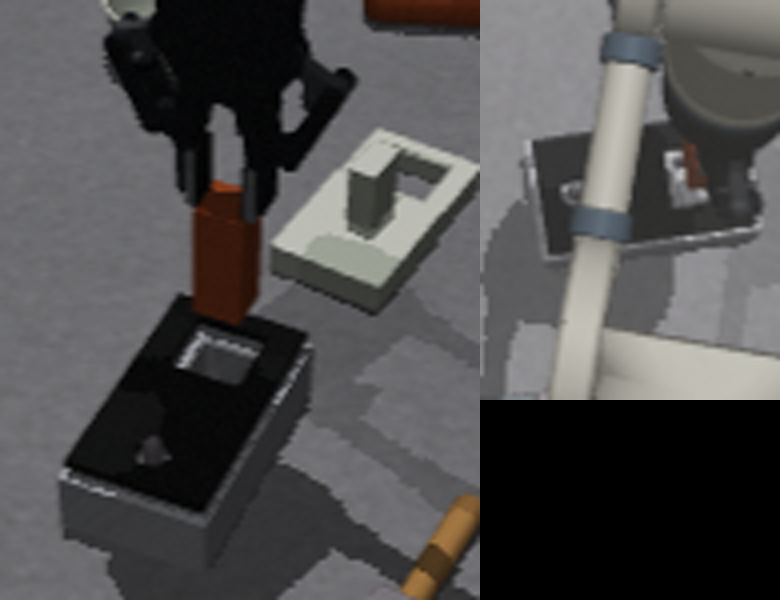

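The side crop shows the sample hanging upright, with its lower corners at crop (193,308), (235,322) and (257,290). The pocket window is below it at (220,355), and the fingers are clear. Next I'll measure the sample's offset from the TCP using those lower corners.

```bash
cat > foot.py <<'E'
from h import *
def foot(c,box,zb,k=8):
    x,y,w,h=box; P=cv2.resize(c['pixels'][y:y+h,x:x+w],None,fx=k,fy=k,interpolation=cv2.INTER_CUBIC)
    H=cv2.cvtColor(P,cv2.COLOR_RGB2HSV); M=cv2.inRange(H,(0,120,30),(14,255,255)); M=cv2.morphologyEx(M,cv2.MORPH_OPEN,np.ones((k,k)))
    cs,_=cv2.findContours(M,cv2.RETR_EXTERNAL,cv2.CHAIN_APPROX_NONE); q=cv2.convexHull(max(cs,key=cv2.contourArea))
    a=cv2.approxPolyDP(q,8,True)[:,0]; uv=(a+.5)/k-.5+[x,y]; return uv
E
python3 - <<'E'
from foot import *
import pickle
c=pickle.load(open('side1.pkl','rb'))
uv=foot(c,(295,115,40,50),0); zb=.1657-.0762
for u in uv: print(np.round(u,2),np.round(ray(c,*u,zb)*1000,1))
p=np.array([.5392,-.0553]);a=np.radians(8.8);X=np.array([np.cos(a),np.sin(a)]);Y=np.array([-X[1],X[0]])
for i,j in((-1,1),(1,1),(1,-1),(-1,-1)): 
    q=p+.015*(i*X+j*Y); print('pred',np.round(proj(c,[*q,zb]),2),np.round(q*1000,1))
E
```

```text
[313.31 124.81] [ 604.5 -145.7   89.5]
[320.31 126.69] [ 586.3 -149.    89.5]
[324.31 135.69] [ 560.1 -125.5   89.5]
[323.69 153.19] [528.2 -71.6  89.5]
[319.19 160.81] [523.1 -44.1  89.5]
[307.56 157.19] [551.7 -39.8  89.5]
[308.56 131.31] [ 600.5 -118.4   89.5]
pred [319.23 161.32] [522.1 -42.8]
pred [307.16 157.6 ] [551.7 -38.2]
pred [312.54 149.64] [556.3 -67.8]
pred [324.44 153.24] [526.7 -72.4]
```

>>> carry_out(xyz=[[0.0005,0.0015,0.02],[0.0005,0.0015,0.04],[0.0005,0.0015,0.045],[0.0005,0.0015,0.05],[0.0005,0.0015,0.055],[0.0005,0.0015,0.055]], spin=[0,0,0,0,0,0], jaw=[0.2,0.2,0.2,0.2,0.2,0.2])

```text
t: 5.95
tool_pos: [0.5421, -0.0554, 0.1157]
tool_rot: [[-0.153, 0.988, 0.006], [0.988, 0.153, -0.001], [-0.002, 0.006, -1.0]]
wrist_force: [-4.2, 0.0, 11.6]
finger_gap: 0.309
grasp_force: 61.5
```

```bash
python3 -c "
from h import *
nav((.541,-.055,.087),8.8)"
```

```text
shift [ 0.0006 -0.0012  0.0287] spin 0.02 | now [ 0.5421 -0.0554  0.1157] yaw_y 8.82 t 5.95 F [-4.2  0.  11.6] gap 0.309 grip 61.5 j6 -0.32
```

>>> carry_out(xyz=[[0,-0.001,0],[0,-0.002,0],[0,-0.0025,0.003],[0,-0.0025,0.005],[0,-0.0025,0.005]], spin=[0,0,0,0,0], jaw=[0.2,0.2,0.2,0.2,0.2])

```text
t: 6.45
tool_pos: [0.542, -0.0559, 0.1154]
tool_rot: [[-0.153, 0.988, 0.014], [0.988, 0.153, -0.002], [-0.004, 0.014, -1.0]]
wrist_force: [-3.1, 1.8, 26.7]
finger_gap: 0.309
grasp_force: 63.8
```

```bash
python3 -c "
from h import *
nav((.541,-.055,.087),8.8)"
```

```text
shift [ 0.0011 -0.0013  0.0284] spin 0.03 | now [ 0.542  -0.0559  0.1154] yaw_y 8.83 t 6.45 F [-3.1  1.8 26.7] gap 0.309 grip 63.8 j6 -0.32
```

>>> carry_out(xyz=[[0,0,-0.012],[0,0,-0.012],[0,0,-0.012],[0,0,-0.012],[0,0,-0.012]], spin=[0,0,0,0,0], jaw=[0.2,0.2,0.2,0.2,0.2])

```text
t: 6.95
tool_pos: [0.5377, -0.0556, 0.1164]
tool_rot: [[-0.153, 0.988, -0.002], [0.988, 0.153, 0.0], [0.001, -0.002, -1.0]]
wrist_force: [-0.9, 1.1, -1.6]
finger_gap: 0.308
grasp_force: 59.3
```

```bash
python3 - <<'E'
from foot import *
import pickle
nav((.541,-.055,.087),8.8)
s=read_state();c=cam('side');pickle.dump(c,open('side2.pkl','wb'))
uv=foot(c,(292,120,46,65),0); zb=s['tool_pos'][2]-.0762
for u in uv: print(np.round(u,2),np.round(ray(c,*u,zb)*1000,1))
p=s['tool_pos'][:2];a=np.radians(8.8);X=np.array([np.cos(a),np.sin(a)]);Y=np.array([-X[1],X[0]])
for i,j in((-1,1),(1,1),(-1,-1)): 
    q=p+.015*(i*X+j*Y); print('pred',np.round(proj(c,[*q,zb]),2),np.round(q*1000,1))
m=cv2.resize(c['pixels'][105:225,260:360,::-1],None,fx=5,fy=5,interpolation=cv2.INTER_CUBIC);cv2.imwrite('pics/c2.png',m)
E
```

```text
shift [0.0001 0.0034 0.0294] spin -0.0 | now [ 0.5377 -0.0556  0.1164] yaw_y 8.8 t 6.95 F [-0.9  1.1 -1.6] gap 0.308 grip 59.3 j6 -0.32
[312.81 142.19] [ 601.1 -138.8   40.2]
[320.69 143.81] [ 581.3 -144.5   40.2]
[324.44 152.44] [ 556.3 -122.2   40.2]
[324.44 167.19] [528.5 -77.6  40.2]
[318.81 175.69] [524.2 -45.9  40.2]
[308.44 172.69] [550.1 -40.9  40.2]
[308.06 154.44] [585.9 -94.   40.2]
[309.06 148.56] [ 595.7 -113.5   40.2]
pred [319.5  176.99] [520.6 -43.1]
pred [307.81 173.27] [550.2 -38.5]
pred [324.55 168.9 ] [525.2 -72.7]
```

View pics/c2.png

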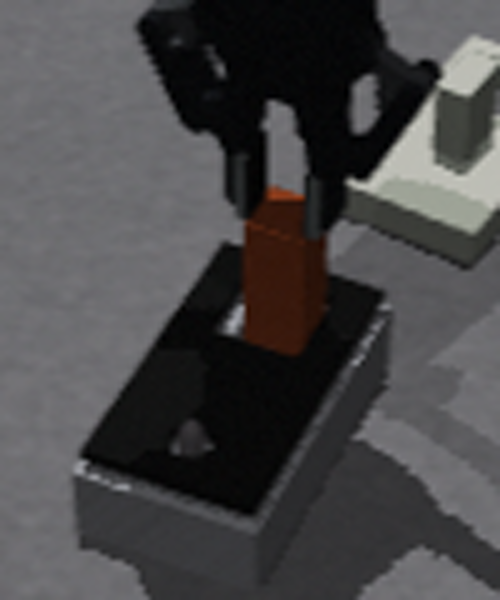

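The crop shows the sample's foot inside the seal window, resting on the pocket's lead-in. There is a strip of open window to its left, at crop (230,320). I'll press lightly and move it around in small steps.

>>> carry_out(xyz=[[0.001,0.002,-0.001],[0.001,0.002,0.004],[0.001,0.002,0.007],[0.003,0.002,0.007],[0.003,0.0,0.008],[0.001,-0.001,0.008],[-0.001,0.0,0.008],[-0.001,0.003,0.009],[0.001,0.004,0.009],[0.003,0.003,0.009],[0.001,0.002,0.009],[0.001,0.002,0.009]], spin=[0,0,0,0,0,0,0,0,0,0,0,0], jaw=[0.2,0.2,0.2,0.2,0.2,0.2,0.2,0.2,0.2,0.2,0.2,0.2])

```text
t: 8.2
tool_pos: [0.5424, -0.0547, 0.1154]
tool_rot: [[-0.153, 0.988, 0.009], [0.988, 0.153, -0.002], [-0.003, 0.009, -1.0]]
wrist_force: [-3.5, 1.3, 23.0]
finger_gap: 0.308
grasp_force: 63.3
```

```bash
python3 -c "
from h import *
nav((.541,-.055,.087),8.8)"
```

```text
shift [ 0.     -0.0017  0.0283] spin 0.0 | now [ 0.5424 -0.0547  0.1154] yaw_y 8.8 t 8.2 F [-3.5  1.3 23. ] gap 0.308 grip 63.3 j6 -0.32
```

>>> carry_out(xyz=[[0,0,-0.03],[0,0,-0.03],[0,0,-0.03],[0,0,-0.03],[0,0,-0.03]], spin=[0,0,0,0,0], jaw=[0.2,0.2,0.2,0.2,0.2])

```text
t: 8.7
tool_pos: [0.5393, -0.0543, 0.1368]
tool_rot: [[-0.153, 0.988, -0.003], [0.988, 0.153, 0.001], [0.001, -0.003, -1.0]]
wrist_force: [0.1, -0.3, -1.3]
finger_gap: 0.309
grasp_force: 59.3
```

```bash
python3 - <<'E'
from foot import *
import pickle
nav((.541,-.055,.087),8.8)
S=pickle.load(open('side0.pkl','rb'));T=pickle.load(open('top0.pkl','rb'))
s=read_state();c=cam('side');pickle.dump(c,open('side3.pkl','wb'))
uv=foot(c,(292,115,46,65),0); zb=s['tool_pos'][2]-.0762
for u in uv: print(np.round(u,2),np.round(ray(c,*u,zb)*1000,1))
p=s['tool_pos'][:2];a=np.radians(8.8);X=np.array([np.cos(a),np.sin(a)]);Y=np.array([-X[1],X[0]])
for i,j in((-1,1),(1,1),(-1,-1)): 
    q=p+.015*(i*X+j*Y); print('pred',np.round(proj(c,[*q,zb]),2),np.round(q*1000,1))
# expected window/pocket corners from the assumed pocket in both views
pk=np.array([.541,-.055])
for n,C in(('side',S),('top',T)):
    for z,h in((.052,.022),(.046,.022),(.040,.018),(.038,.016),(.010,.016)):
        print(n,z,[np.round(proj(C,[*(pk+h*(i*X+j*Y)),z]),1).tolist() for i,j in((1,1),(1,-1),(-1,-1),(-1,1))])
a_=cv2.resize(S['pixels'][155:185,300:332,::-1],None,fx=12,fy=12,interpolation=cv2.INTER_NEAREST)
b_=cv2.resize(T['pixels'][170:198,332:358,::-1],None,fx=12,fy=12,interpolation=cv2.INTER_NEAREST)
d_=cv2.resize(c['pixels'][120:180,290:335,::-1],None,fx=8,fy=8,interpolation=cv2.INTER_CUBIC)
m=np.zeros((600,760,3),np.uint8);m[:360,:384]=a_;m[:336,390:702]=b_;m=np.clip(m.astype(float)*1.3,0,255).astype(np.uint8);cv2.imwrite('pics/c3.png',m[:365])
E
```

```text
shift [-0.001   0.0017  0.0497] spin -0.0 | now [ 0.5393 -0.0543  0.1368] yaw_y 8.8 t 8.7 F [ 0.1 -0.3 -1.3] gap 0.309 grip 59.3 j6 -0.32
[311.81 135.19] [ 604.9 -139.8   60.6]
[319.56 136.81] [ 585.4 -145.1   60.6]
[323.69 146.44] [ 557.7 -120.1   60.6]
[324.06 162.19] [527.3 -73.1  60.6]
[319.06 170.31] [522.4 -43.5  60.6]
[309.31 167.44] [546.5 -39.2  60.6]
[307.44 164.31] [555.9 -45.6  60.6]
[307.81 142.69] [ 597.5 -110.5   60.6]
pred [318.74 170.78] [522.2 -41.7]
pred [306.9  167.05] [551.9 -37.2]
pred [323.86 162.69] [526.8 -71.4]
side 0.052 [[302.5, 170.3], [310.3, 158.7], [327.2, 163.9], [319.8, 175.8]]
side 0.046 [[302.5, 172.1], [310.3, 160.5], [327.2, 165.7], [319.8, 177.6]]
side 0.04 [[304.8, 173.4], [311.1, 163.8], [324.9, 168.1], [318.8, 177.9]]
side 0.038 [[305.9, 173.7], [311.5, 165.2], [323.8, 169.0], [318.4, 177.7]]
side 0.01 [[306.0, 182.1], [311.4, 173.6], [323.5, 177.4], [318.2, 186.0]]
top 0.052 [[335.4, 177.2], [350.4, 175.0], [352.9, 189.8], [337.7, 192.0]]
top 0.046 [[335.3, 177.6], [350.3, 175.5], [352.7, 190.2], [337.6, 192.4]]
top 0.04 [[336.8, 179.2], [349.0, 177.5], [350.9, 189.5], [338.7, 191.3]]
top 0.038 [[337.5, 180.0], [348.3, 178.4], [350.1, 189.0], [339.2, 190.6]]
top 0.01 [[337.1, 182.0], [347.6, 180.5], [349.3, 190.8], [338.7, 192.4]]
```

View pics/c3.png

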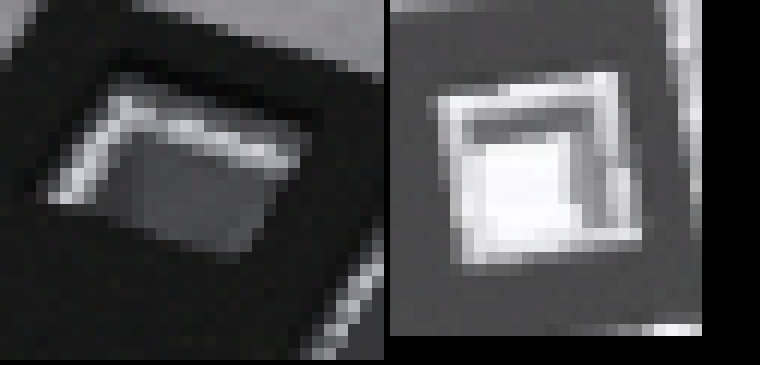

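>>> carry_out(xyz=[[0.0015,-0.0015,0.01],[0.0015,-0.0015,0.018],[0.0015,-0.0015,0.021],[0.0015,-0.0015,0.023],[0.0015,-0.0015,0.025],[0.0015,-0.0015,0.026],[0.0015,-0.001,0.027],[0.0015,-0.0005,0.028],[0.0015,0.0,0.029],[0.0015,0.0005,0.029]], spin=[0,0,0,0,0,0,0,0,0,0], jaw=[0.2,0.2,0.2,0.2,0.2,0.2,0.2,0.2,0.2,0.2])

```text
t: 9.75
tool_pos: [0.541, -0.0532, 0.1154]
tool_rot: [[-0.153, 0.988, 0.005], [0.988, 0.153, -0.002], [-0.002, 0.004, -1.0]]
wrist_force: [-9.2, 0.4, 22.2]
finger_gap: 0.309
grasp_force: 61.9
```

```bash
python3 -c "
from h import *
nav((.541,-.055,.087),8.8)"
```

```text
shift [-0.0017 -0.0004  0.0284] spin -0.01 | now [ 0.541  -0.0532  0.1154] yaw_y 8.79 t 9.75 F [-9.2  0.4 22.2] gap 0.309 grip 61.9 j6 -0.31
```

```bash
python3 - <<'E'
from foot import *
import pickle
c=cam('side');t=cam('top');pickle.dump((c,t),open('st4.pkl','wb'))
a=cv2.resize(c['pixels'][130:205,285:345,::-1],None,fx=8,fy=8,interpolation=cv2.INTER_CUBIC)
b=cv2.resize(t['pixels'][165:200,325:365,::-1],None,fx=8,fy=8,interpolation=cv2.INTER_CUBIC)
m=np.zeros((600,800,3),np.uint8);m[:,:480]=a;m[:280,480:]=b;m=np.clip(m.astype(float)*1.6,0,255).astype(np.uint8);cv2.imwrite('pics/c4.png',m)
E
```

```text
(no output)
```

View pics/c4.png

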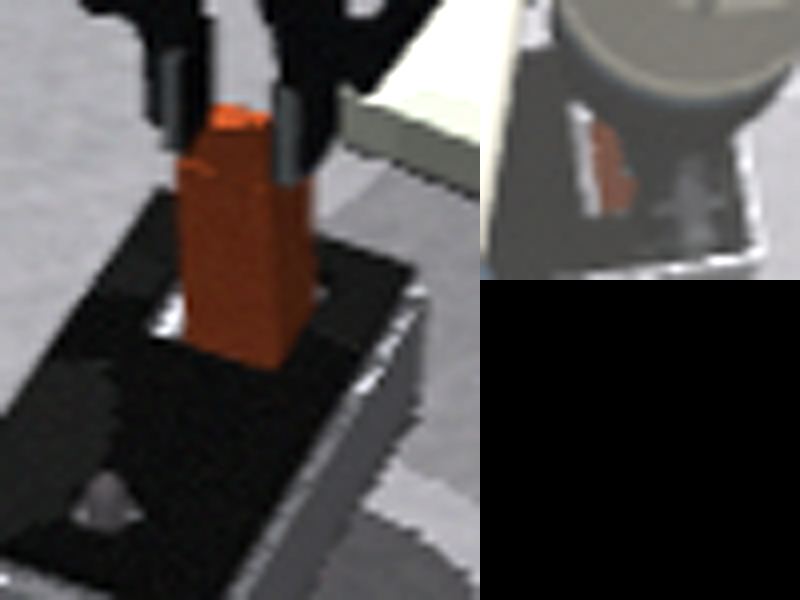

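The side view shows the sample's foot about 1 px right of centre in the window, with the open gap on its left (+x) side at crop (165,320). The top view shows it centred in y. So it rests on the -x ledge and needs about 2.5 mm more in +x.

>>> carry_out(xyz=[[0,0.001,-0.011],[0,0.002,-0.011],[0,0.002,-0.007],[0,0.002,-0.005],[0,0.003,-0.004],[0,0.004,-0.004],[0,0.005,-0.003],[0,0.005,-0.002],[0,0.005,0.0],[0,0.005,0.0]], spin=[0,0,0,0,0,0,0,0,0,0], jaw=[0.2,0.2,0.2,0.2,0.2,0.2,0.2,0.2,0.2,0.2])

```text
t: 10.85
tool_pos: [0.5448, -0.0521, 0.1092]
tool_rot: [[-0.153, 0.988, -0.001], [0.988, 0.153, -0.0], [0.0, -0.001, -1.0]]
wrist_force: [-3.3, -1.1, -0.4]
finger_gap: 0.308
grasp_force: 59.8
```

```bash
python3 -c "
from h import *
nav((.541,-.055,.087),8.8)"
```

```text
shift [-0.0023 -0.0041  0.0222] spin -0.01 | now [ 0.5448 -0.0521  0.1092] yaw_y 8.79 t 10.85 F [-3.3 -1.1 -0.4] gap 0.308 grip 59.8 j6 -0.31
```

It dropped in. I'll push it to the floor.

>>> carry_out(xyz=[[0,-0.001,0.006],[0,-0.001,0.012],[0,-0.001,0.018],[0,-0.001,0.022],[0,-0.001,0.024],[0,-0.001,0.026],[0,-0.001,0.026]], spin=[0,0,0,0,0,0,0], jaw=[0.2,0.2,0.2,0.2,0.2,0.2,0.2])

```text
t: 11.55
tool_pos: [0.5444, -0.0525, 0.0862]
tool_rot: [[-0.153, 0.988, 0.001], [0.988, 0.153, -0.001], [-0.001, 0.001, -1.0]]
wrist_force: [-8.2, -1.0, 12.4]
finger_gap: 0.309
grasp_force: 62.6
```

>>> carry_out(xyz=[[0,-0.003,-0.002],[0,-0.003,-0.002],[0,-0.003,-0.002],[0,-0.003,-0.002],[0,-0.003,-0.002],[0,-0.003,-0.04],[0,-0.003,-0.08],[0,-0.003,-0.12],[0,-0.003,-0.12],[0,-0.003,-0.12]], spin=[0,0,0,0,0,0,0,0,0,0], jaw=[0.2,0.7,0.7,0.7,0.7,0.7,0.7,0.7,1.0,1.0])

```text
t: 12.55
tool_pos: [0.5419, -0.0527, 0.2049]
tool_rot: [[-0.153, 0.988, 0.003], [0.988, 0.153, -0.0], [-0.001, 0.003, -1.0]]
wrist_force: [0.3, -0.6, -1.0]
finger_gap: 0.993
grasp_force: 0.0
```

```bash
python3 - <<'E'
from h import *
import pickle
f=lambda r:(np.round(r[0],1),np.round(r[1],1),round(r[2],1))
S=cam('side');T=cam('top');pickle.dump((S,T),open('st5.pkl','wb'))
print(f(rect(S,(295,130,45,48),130,255,.085,sat=(120,255))[0]))
T0=pickle.load(open('top0.pkl','rb'));S0=pickle.load(open('side0.pkl','rb'))
# cover handle top (z=.0655) in top view, cover plate
print('handle',f(rect(T0,(402,174,20,17),194,255,.0655)[0]))
nav((.549,-.25,.2),1.5)
E
```

```text
(array([541.5, -52.9]), array([28.9, 29.5]), 8.9)
handle (array([ 558.1, -247. ]), array([20.8, 57.9]), 0.4)
shift [-0.1964 -0.0221  0.0019] spin 7.3 | now [ 0.5408 -0.0526  0.202 ] yaw_y 8.8 t 12.65 F [-0.1 -0.5  0.7] gap 1.003 grip 0.0 j6 -0.31
```

```bash
python3 - <<'E'
from h import *
import pickle
T=pickle.load(open('top0.pkl','rb'));S=pickle.load(open('side0.pkl','rb'))
print(ray(T,413,180.5,.0655))
g=cv2.cvtColor(S['pixels'],cv2.COLOR_RGB2GRAY); print(g[112:142,342:376:1].tolist().__repr__().replace('], [','\n'))
E
```

```text
[ 0.54827314 -0.25086971  0.0655    ]
[[107, 106, 106, 106, 109, 111, 108, 109, 108, 106, 107, 124, 156, 155, 123, 109, 108, 107, 105, 106, 106, 107, 109, 108, 109, 110, 109, 108, 111, 113, 114, 113, 110, 110
107, 107, 106, 106, 109, 111, 107, 106, 106, 107, 124, 162, 186, 185, 185, 179, 155, 120, 108, 107, 107, 108, 109, 108, 109, 107, 108, 106, 108, 108, 110, 109, 108, 107
110, 109, 108, 108, 109, 112, 111, 108, 108, 123, 162, 185, 185, 186, 184, 185, 186, 186, 179, 156, 124, 109, 107, 109, 109, 110, 107, 105, 105, 104, 106, 109, 111, 108
110, 112, 111, 110, 107, 108, 110, 112, 126, 163, 182, 180, 179, 164, 166, 185, 185, 185, 185, 185, 179, 161, 143, 122, 111, 110, 107, 107, 108, 108, 108, 108, 109, 108
105, 105, 106, 108, 108, 107, 110, 117, 153, 179, 172, 186, 185, 185, 186, 172, 136, 143, 180, 184, 185, 185, 185, 180, 155, 124, 110, 108, 108, 105, 105, 105, 107, 107
107, 107, 106, 107, 109, 107, 116, 151, 177, 169, 186, 186, 186, 186, 186, 186, 184, 164, 108, 122, 165, 180, 185, 185, 185, 185, 179, 155, 121, 105, 104, 104, 103, 104
110, 106, 108, 108, 106, 115, 152, 180, 176, 1
[... 3012 characters left out ...]
6, 186, 159, 74, 52, 52, 47, 69, 103, 103, 103, 107
186, 186, 186, 186, 187, 186, 162, 96, 94, 92, 93, 94, 136, 186, 186, 186, 186, 185, 185, 185, 186, 185, 186, 158, 74, 52, 51, 50, 72, 107, 105, 104, 105, 108
185, 186, 186, 185, 186, 187, 186, 186, 161, 95, 96, 136, 186, 185, 186, 186, 186, 186, 186, 186, 186, 186, 167, 99, 52, 52, 49, 70, 104, 103, 102, 102, 105, 106
186, 186, 186, 187, 187, 185, 185, 185, 186, 187, 186, 186, 186, 186, 186, 185, 186, 187, 186, 185, 185, 165, 99, 52, 51, 50, 49, 74, 105, 104, 103, 105, 106, 104
185, 186, 186, 186, 185, 186, 186, 186, 186, 186, 186, 186, 186, 185, 187, 186, 185, 186, 186, 186, 175, 125, 52, 52, 53, 52, 50, 73, 105, 105, 104, 107, 109, 108]]
```

>>> carry_out(xyz=[[-0.196,-0.022,0.0],[-0.196,-0.022,0.0],[-0.196,-0.022,0.0],[-0.196,-0.022,0.0],[-0.196,-0.022,0.02],[-0.196,-0.022,0.05],[-0.196,-0.022,0.05],[-0.196,-0.022,0.05]], spin=[7.3,7.3,7.3,7.3,7.3,7.3,7.3,7.3], jaw=[1,1,1,1,1,1,1,1])

```text
t: 13.45
tool_pos: [0.5487, -0.2492, 0.1518]
tool_rot: [[-0.026, 1.0, -0.004], [1.0, 0.026, 0.002], [0.002, -0.004, -1.0]]
wrist_force: [0.5, -1.9, 0.4]
finger_gap: 1.0
grasp_force: 0.0
```

>>> carry_out(xyz=[[0,0,0.04],[0,0,0.075],[0,0,0.095],[0,0,0.095],[0,0,0.095],[0,0,0.095],[0,0,0.095],[0,0,0.095],[0,0,0.095],[0,0,0.095],[0,0,0.095],[0,0,0.095]], spin=[0,0,0,0,0,0,0,0,0,0,0,0], jaw=[1,1,1,1,0.1,0.1,0.1,0.1,0.1,0.1,0.1,0.1])

```text
t: 14.65
tool_pos: [0.5498, -0.25, 0.0599]
tool_rot: [[-0.026, 1.0, 0.001], [1.0, 0.026, -0.001], [-0.001, 0.001, -1.0]]
wrist_force: [-1.8, 1.2, 5.8]
finger_gap: 0.208
grasp_force: 59.2
```

>>> carry_out(xyz=[[0,0,-0.03],[0,0,-0.06],[0,0,-0.1],[0,0,-0.125],[0,0,-0.125],[0,0,-0.125]], spin=[0,0,0,0,0,0], jaw=[0.1,0.1,0.1,0.1,0.1,0.1])

```text
t: 15.25
tool_pos: [0.5493, -0.2496, 0.1821]
tool_rot: [[-0.026, 1.0, -0.001], [1.0, 0.026, 0.001], [0.001, -0.001, -1.0]]
wrist_force: [0.1, -1.2, -4.2]
finger_gap: 0.21
grasp_force: 59.5
```

```bash
python3 - <<'E'
from h import *
import pickle
S=cam('side');T=cam('top');s=read_state();pickle.dump((S,T),open('st6.pkl','wb'))
f=lambda r:(np.round(r[0],1),np.round(r[1],1),round(r[2],1))
p=s['tool_pos'];zu=p[2]-.0599
nav((.535,.0,.185),8.9)
R=np.array(s['tool_rot']);print(np.round(R,3).tolist())
# cover top plane z in side view, brightness split
u,v=proj(S,[p[0],p[1]-.012,zu+.0175]);print('ctr px',u,v)
box=(int(u)-50,int(v)-45,100,90)
for lo in(140,165): print('cover',lo,f(rect(S,box,lo,255,zu+.0175,sat=(0,60))[0]))
Y=R[:2,0];X=R[:2,1];o=p[:2]-.012*Y
for i,j in((1,1),(1,-1),(-1,-1),(-1,1)): 
    zz=zu+(.0205 if j<0 else .0175); print('pred corner top',np.round(proj(S,[*(o+.04*i*X+.075*j*Y),zz]),1),'under',np.round(proj(S,[*(o+.04*i*X+.075*j*Y),zu]),1))
x0,y0=int(u)-60,int(v)-70
m=cv2.resize(S['pixels'][y0:y0+120,x0:x0+130,::-1],None,fx=5,fy=5,interpolation=cv2.INTER_CUBIC);cv2.imwrite('pics/c5.png',m);print('crop0',x0,y0)
E
```

```text
shift [ 0.2495 -0.0071 -0.0042] spin -7.4 | now [ 0.5486 -0.2492  0.1801] yaw_y 1.5 t 15.35 F [ 0.3  0.  -2.8] gap 0.211 grip 59.5 j6 -0.51
[[-0.026, 1.0, -0.005], [1.0, 0.026, 0.002], [0.003, -0.004, -1.0]]
ctr px 357.73995127142075 92.77903140804362
cover 140 (array([ 535.2, -299.3]), array([48.2, 74.7]), 1.2)
cover 165 (array([ 573.9, -205.8]), array([32.2, 32. ]), 3.9)
pred corner top [328.5 103. ] under [328.2 108.9]
pred corner top [357.5  72.7] under [356.9  79.5]
pred corner top [385.5  82. ] under [384.6  88.8]
pred corner top [357.9 113.7] under [357.3 119.7]
crop0 297 22
```

View pics/c5.png

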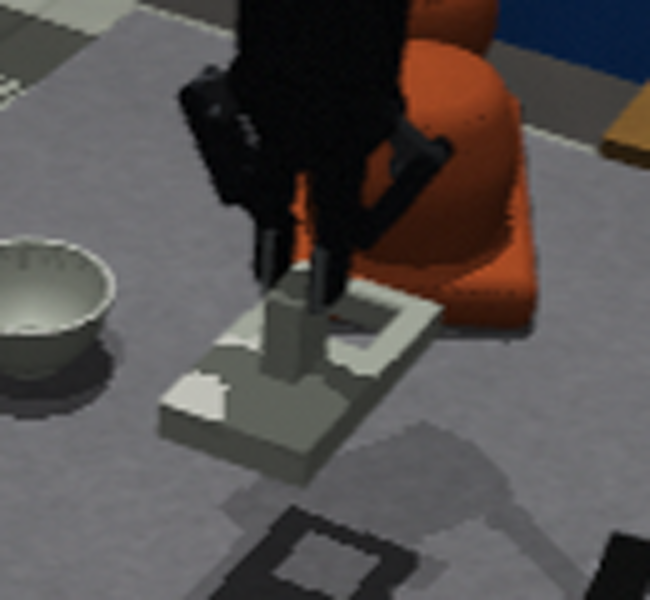

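The crop shows the cover held by its handle. Its left corner is at crop (158,404), the near one at (305,452) and the right one at (442,305). All are within about 1.5 px of prediction, so it is centred in the grip and nearly level.

```bash
python3 -c "
from h import *
nav((.5354,-.0011,.182),8.9)"
```

```text
shift [ 0.2484 -0.0067 -0.0012] spin -7.4 | now [ 0.5486 -0.2492  0.1801] yaw_y 1.5 t 15.35 F [ 0.3  0.  -2.8] gap 0.211 grip 59.5 j6 -0.51
```

>>> carry_out(xyz=[[0.04,-0.001,-0.002],[0.08,-0.002,-0.002],[0.12,-0.003,-0.002],[0.16,-0.004,-0.002],[0.2,-0.005,-0.002],[0.23,-0.006,-0.002],[0.248,-0.0067,-0.002],[0.248,-0.0067,-0.002],[0.248,-0.0067,-0.002],[0.248,-0.0067,-0.002]], spin=[-1.5,-3,-4.5,-6,-7.4,-7.4,-7.4,-7.4,-7.4,-7.4], jaw=[0.1,0.1,0.1,0.1,0.1,0.1,0.1,0.1,0.1,0.1])

```text
t: 16.35
tool_pos: [0.536, -0.0029, 0.1844]
tool_rot: [[-0.154, 0.988, -0.002], [0.988, 0.154, -0.0], [-0.0, -0.002, -1.0]]
wrist_force: [0.3, 0.4, -3.5]
finger_gap: 0.211
grasp_force: 59.6
```

```bash
python3 - <<'E'
from h import *
import pickle
nav((.5354,-.0011,.11),8.9)
S=cam('side');s=read_state();pickle.dump(S,open('st7.pkl','wb'))
f=lambda r:(np.round(r[0],1),np.round(r[1],1),round(r[2],1))
# window seen from the side: sample top should show in it; red pixels
x,y=260,90
H=cv2.cvtColor(S['pixels'],cv2.COLOR_RGB2HSV);M=cv2.inRange(H,(0,120,40),(14,255,255))[y:y+130,x:x+120]
print('red',np.argwhere(M)[:, ::-1].mean(0)+[x,y] if M.any() else None,M.sum()//255)
p=s['tool_pos'];R=np.array(s['tool_rot']);Y=R[:2,0];X=R[:2,1];o=p[:2]-.012*Y;zu=p[2]-.0599
for i,j in((1,1),(1,-1),(-1,-1),(-1,1)): 
    zz=zu+(.0205 if j<0 else .0175); print('pred',np.round(proj(S,[*(o+.04*i*X+.075*j*Y),zz]),1))
m=cv2.resize(S['pixels'][y:y+120,x:x+120,::-1],None,fx=5,fy=5,interpolation=cv2.INTER_CUBIC);cv2.imwrite('pics/c6.png',m)
E
```

```text
shift [ 0.0018 -0.0002  0.0744] spin -0.06 | now [ 0.536  -0.0029  0.1844] yaw_y 8.84 t 16.35 F [ 0.3  0.4 -3.5] gap 0.211 grip 59.6 j6 -0.22
red [318.65789474 170.92105263] 38
pred [274.1 164.4]
pred [304.2 122.3]
pred [336.8 131.7]
pred [309.  175.5]
```

>>> carry_out(xyz=[[0.002,0,0.015],[0.002,0,0.03],[0.002,0,0.04],[0.002,0,0.05],[0.002,0,0.057],[0.002,0,0.057]], spin=[0,0,0,0,0,0], jaw=[0.1,0.1,0.1,0.1,0.1,0.1])

```text
t: 17.0
tool_pos: [0.5354, 0.0, 0.127]
tool_rot: [[-0.155, 0.988, -0.002], [0.988, 0.155, 0.0], [0.001, -0.002, -1.0]]
wrist_force: [-1.4, -0.3, -2.3]
finger_gap: 0.213
grasp_force: 59.5
```

```bash
python3 - <<'E'
from h import *
import pickle
nav((.5354,-.0011,.11),8.9)
S=cam('side')
x,y=260,90
H=cv2.cvtColor(S['pixels'],cv2.COLOR_RGB2HSV);M=cv2.inRange(H,(0,120,40),(14,255,255))[y:y+130,x:x+120]
print('red',np.argwhere(M)[:, ::-1].mean(0)+[x,y] if M.any() else None,M.sum()//255)
print('exp sample top',proj(S,[.5425,-.0528,.085]))
m=cv2.resize(S['pixels'][y:y+120,x:x+120,::-1],None,fx=5,fy=5,interpolation=cv2.INTER_CUBIC);cv2.imwrite('pics/c6.png',m)
E
```

```text
shift [-0.0011 -0.0001  0.017 ] spin -0.0 | now [0.5354 0.     0.127 ] yaw_y 8.9 t 17.0 F [-1.4 -0.3 -2.3] gap 0.213 grip 59.5 j6 -0.22
red [317.37837838 159.98198198] 111
exp sample top (np.float64(314.0259388476157), np.float64(156.94502624638218))
```

View pics/c6.png

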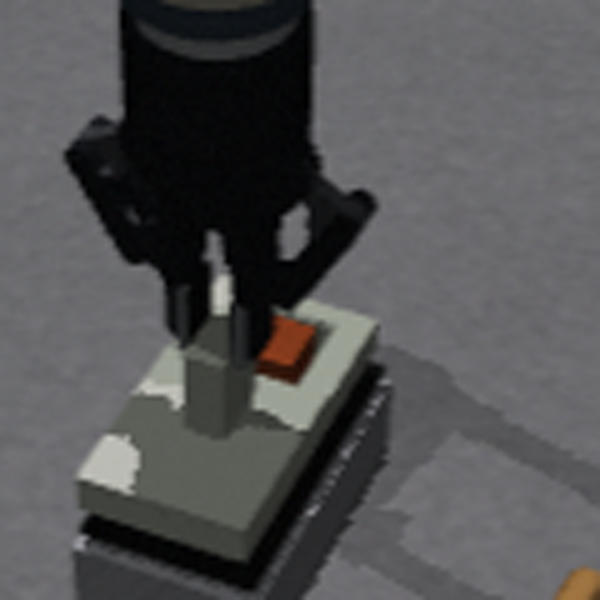

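The crop shows the red sample standing in the cover's window at (290,348), and the cover lined up over the cell. Next I'll lower it onto the pin.

>>> carry_out(xyz=[[-0.001,0,0.005],[-0.001,0,0.009],[-0.001,0,0.012],[-0.001,0,0.015],[-0.001,0,0.017],[-0.001,0,0.017]], spin=[0,0,0,0,0,0], jaw=[0.1,0.1,0.1,0.1,0.1,0.1])

```text
t: 17.65
tool_pos: [0.5363, -0.0029, 0.1125]
tool_rot: [[-0.154, 0.988, 0.001], [0.988, 0.154, -0.004], [-0.004, 0.0, -1.0]]
wrist_force: [-1.3, -6.1, -0.4]
finger_gap: 0.213
grasp_force: 60.0
```

>>> carry_out(xyz=[[-0.002,0,0.001],[-0.002,0,0.003],[-0.002,0,0.006],[-0.002,0,0.009],[-0.002,0,0.012],[-0.002,0,0.014],[-0.002,0,0.014],[-0.002,0,0.014]], spin=[0,0,0,0,0,0,0,0], jaw=[0.1,0.1,0.1,0.1,0.1,0.1,0.1,0.1])

```text
t: 18.45
tool_pos: [0.5367, -0.0037, 0.1056]
tool_rot: [[-0.154, 0.988, 0.004], [0.988, 0.154, -0.002], [-0.003, 0.004, -1.0]]
wrist_force: [-18.7, -3.7, 34.2]
finger_gap: 0.214
grasp_force: 64.1
```

```bash
python3 - <<'E'
from h import *
nav((.5354,-.003,.106),8.9)
S=cam('side');s=read_state()
p=s['tool_pos'];R=np.array(s['tool_rot']);Y=R[:2,0];X=R[:2,1];o=p[:2]-.012*Y;zu=.046
for i,j in((1,1),(-1,-1),(-1,1)):
    zz=zu+(.0205 if j<0 else .0175); print('pred',np.round(proj(S,[*(o+.04*i*X+.075*j*Y),zz]),1))
g=cv2.cvtColor(S['pixels'],cv2.COLOR_RGB2GRAY)
# columns through the near end: white/black/grey boundaries
for u in(282,292,302,320,328): print(u,g[165:215,u].tolist())
E
```

```text
shift [ 0.0009 -0.0012 -0.0004] spin -0.02 | now [ 0.5367 -0.0037  0.1056] yaw_y 8.88 t 18.45 F [-18.7  -3.7  34.2] gap 0.214 grip 64.1 j6 -0.22
pred [275.9 190.2]
pred [335.3 157.5]
pred [309.  201.3]
282 [109, 108, 109, 115, 110, 111, 111, 109, 110, 108, 108, 110, 111, 109, 110, 107, 104, 137, 186, 186, 186, 187, 186, 186, 186, 187, 186, 167, 62, 63, 65, 66, 65, 65, 10, 16, 76, 64, 57, 56, 56, 55, 56, 56, 55, 55, 56, 55, 55, 49]
292 [113, 120, 143, 157, 158, 158, 159, 177, 185, 93, 94, 93, 93, 93, 94, 93, 92, 93, 93, 92, 92, 94, 93, 93, 94, 93, 93, 93, 92, 94, 92, 65, 64, 65, 66, 66, 65, 29, 6, 72, 73, 55, 53, 55, 56, 55, 56, 57, 56, 57]
302 [62, 64, 85, 96, 64, 66, 66, 66, 66, 66, 66, 66, 65, 65, 65, 65, 66, 68, 94, 93, 92, 92, 94, 92, 94, 95, 93, 93, 94, 93, 94, 93, 93, 92, 77, 64, 65, 65, 65, 66, 55, 6, 49, 80, 59, 56, 56, 57, 58, 58]
320 [23, 21, 23, 24, 34, 64, 97, 147, 157, 158, 157, 157, 158, 157, 157, 157, 105, 59, 71, 57, 50, 49, 49, 42, 29, 14, 6, 10, 31, 44, 70, 61, 49, 42, 42, 42, 42, 43, 43, 42, 43, 42, 40, 42, 41, 51, 50, 51, 52, 54]
328 [158, 157, 157, 156, 148, 134, 107, 48, 48, 45, 38, 30, 13, 11, 36, 77, 72, 110, 72, 42, 42, 43, 43, 42, 42, 42, 43, 41, 40, 37, 34, 61, 92, 88, 89, 91, 92, 102, 108, 110, 112, 110, 109, 110, 109, 109, 52, 53, 51, 51]
```

>>> carry_out(xyz=[[0,-0.001,0],[0,-0.002,0],[0,-0.003,0],[0,-0.003,0],[0,-0.003,0],[0,-0.003,0],[0,-0.003,0]], spin=[0,0,0,0,0,0,0], jaw=[0.1,0.1,0.1,0.1,0.1,0.1,0.1])

```text
t: 19.2
tool_pos: [0.5364, -0.0038, 0.1057]
tool_rot: [[-0.155, 0.988, 0.011], [0.988, 0.155, -0.001], [-0.003, 0.011, -1.0]]
wrist_force: [-7.8, -2.0, 27.9]
finger_gap: 0.207
grasp_force: 63.4
```

```bash
python3 - <<'E'
from h import *
S=cam('side');s=read_state()
H=cv2.cvtColor(S['pixels'],cv2.COLOR_RGB2HSV);M=cv2.inRange(H,(0,120,130),(14,255,255))[130:190,290:345]
q=np.argwhere(M)[:, ::-1]+[290,130];print(q.min(0),q.max(0),len(q))
a=np.radians(8.9);X=np.array([np.cos(a),np.sin(a)]);Y=np.array([-X[1],X[0]])
print([np.round(proj(S,[*(np.array([.5418,-.053])+.015*(i*X+j*Y)),.085]),1).tolist() for i,j in((1,1),(1,-1),(-1,-1),(-1,1))])
print(np.round(s['tool_pos'],4),np.round(s['wrist_force'],1),np.abs(s['joint_velocities']).max())
print(sign_off())
E
```

```text
[316 159] [318 162] 9
[[305.7, 159.2], [311.0, 151.2], [322.9, 154.8], [317.7, 162.9]]
[ 0.5363 -0.0038  0.1057] [-7.9 -0.9 28.1] 0.0014630679906701813
the job is handed in; nothing more can be done
None
```

The job is handed in: the sample is plugged to the pocket floor, and the cover is on the locating pin and held pressed to the seal's hard stop at about 28 N. The cubes, brush and spatula were not touched, and the judge returned no verdict.

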